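# Queue sample jars by size beside the titration beaker

## Task

Line up the four capped sample jars on the four round marks of the white bench strip in order of size: the smallest on the mark next to the white beaker, then ever larger, the largest at the far end. Set each jar down gently, upright and centred on its mark; do not tip or drop a jar, and leave the beaker where it stands.

Things in the scene. Friction and masses are not known exactly. Their poses are not given: they have to be found in the camera images.
- jar_q: the smallest of four capped amber glass sample jars with paper label and blue screw cap: an upright cylinder 30 mm in diameter (the cap, 22 mm tall at the top, is the widest part; it can be gripped from above on any diameter) and 60 mm tall; loose, under 0.5 kg. Origin: centre of its underside; z up along its axis.
- jar_s: the second smallest of four capped amber glass sample jars with paper label and blue screw cap: an upright cylinder 38 mm in diameter (the cap, 22 mm tall at the top, is the widest part; it can be gripped from above on any diameter) and 75 mm tall; loose, under 0.5 kg. Origin: centre of its underside; z up along its axis.
- jar_p: the second largest of four capped amber glass sample jars with paper label and blue screw cap: an upright cylinder 46 mm in diameter (the cap, 22 mm tall at the top, is the widest part; it can be gripped from above on any diameter) and 90 mm tall; loose, under 0.5 kg. Origin: centre of its underside; z up along its axis.
- jar_r: the largest of four capped amber glass sample jars with paper label and blue screw cap: an upright cylinder 56 mm in diameter (the cap, 22 mm tall at the top, is the widest part; it can be gripped from above on any diameter) and 108 mm tall; loose, under 0.5 kg. Origin: centre of its underside; z up along its axis.
- mark_a: one of four identical flat round marks (64 mm disc, dark ring with grey centre, no rim or recess) printed in a straight row, 80 mm from centre to centre, on a fixed white bench strip 330 x 90 mm, 6 mm thick, its top 6 mm above the bench. Origin: centre of the mark, on the strip's top face. Which of the four this is along the row varies: tell it by its distance from the beaker.
- mark_b: one of four identical flat round marks (64 mm disc, dark ring with grey centre, no rim or recess) printed in a straight row, 80 mm from centre to centre, on a fixed white bench strip 330 x 90 mm, 6 mm thick, its top 6 mm above the bench. Origin: centre of the mark, on the strip's top face. Which of the four this is along the row varies: tell it by its distance from the beaker.
- mark_c: one of four identical flat round marks (64 mm disc, dark ring with grey centre, no rim or recess) printed in a straight row, 80 mm from centre to centre, on a fixed white bench strip 330 x 90 mm, 6 mm thick, its top 6 mm above the bench. Origin: centre of the mark, on the strip's top face. Which of the four this is along the row varies: tell it by its distance from the beaker.
- mark_d: one of four identical flat round marks (64 mm disc, dark ring with grey centre, no rim or recess) printed in a straight row, 80 mm from centre to centre, on a fixed white bench strip 330 x 90 mm, 6 mm thick, its top 6 mm above the bench. Origin: centre of the mark, on the strip's top face. Which of the four this is along the row varies: tell it by its distance from the beaker.
- beaker: the empty white plastic beaker, 70 mm in diameter, 85 mm tall, loose (about 0.25 kg), standing on the bench in line with the row, beyond one end of the strip (which end varies), its centre 100 mm from the nearest mark's centre. A low steel dish, 72 mm in diameter, 14 mm tall, stands likewise beyond the other end. Origin: centre of the beaker's underside.
Not all that is in view belongs to the job. Leave any green or turquoise look-alike of the jar_p alone.

How it is judged:
By the outcome, as a careful person would: the job done as asked, in the order asked, and still so for the second after the job is handed in, with the robot touching nothing.
It also fails if it takes over 99 s, if anything falls off the work surface, if the arm or the gripper's body presses on something with over 40 N, if the wrist force passes 120 N, or if a joint passes its speed limit or range.

## Robot

A 6-joint arm with a two-finger parallel gripper is mounted at the origin on the work surface. World frame = base frame: x ahead of the robot, y to its left, z up, the work surface at z = 0. Lengths are in m, angles in rad, forces in N, time in s.
With the tool pointing down it reaches from about 0.3 to 0.75 m from the base axis. Payload 8.5 kg.
Tool frame: the origin (TCP) lies on the front face of the gripper's body, between the roots of the fingers; the fingertips stand 64 mm ahead of it and the grasp point (between the pads) lies arm.pinch_z ahead of it (arm.pinch_z is the distance from the TCP to the grasp point, in m); z points along the fingers, y is the direction in which the jaws open and shut (so a half turn about z gives the same grasp; the last joint's range is limited). The gripper opens to 88 mm and grips with 3 to 60 N. Pads are 18 mm wide; open, the fingers measure 123 mm over their backs; the gripper's body (75 mm by 187 mm) begins 45 mm behind the grasp point.
Start: joints at [-1.545, 0.381, 1.297, -0, 1.464, -0.215], TCP at [0.131, -0.534, 0.303] pointing down, gripper open.
Joint ranges: [-3.11, 3.11], [-0.89, 2.33], [0.22, 2.48], [-1.42, 4.56], [0.17, 2.85], [-2.88, 2.88]. Speed limits (rad/s): [2.39, 2.39, 3.14, 3.14, 3.14, 3.14].

## Interface

Orientations are given as a 3x3 rotation matrix whose columns are the frame's x, y, z axes.
In Python, from rig import sensors, optics, workorder, finder, arm gives the robot as it stands.
- The arm moves only by the tool apply_moves, never from a script. Its arguments are lists of equal length, an entry for each row: "delta_pos": the shift along the world's x, y, z in units of 30 mm (1.0 is 30 mm), a list of three; "twist": the turn, a rotation vector about the world's x, y, z in units of 5 degrees (1.0 is 5 degrees), a list of three; "gripper": the closure, from 0 (fully open) to 1 (shut). A call has 1 to 5 rows; each row shifts and turns the commanded pose from where the row before left it; what a row does not reach is not made up. A row lasts 1/8 s, in which the tool goes at most 62.5 mm and 10.7 degrees, less where a joint would pass 70% of its speed; a pose out of reach is approached as far as the arm can. A call is refused whole if a number of a shift passes 1 or a number of a turn 1, either way. A call with a gripper value outside its range is refused whole. The fingers move at their own pace and stop on an object; "force" is the grip in N (left out, the last holds). Time passes only in rows, so rows that do not move let the fingers close. It gives the time, the measured TCP pose, the force and the opening at its end, in the units of the state.
- sensors.get_state(): the state, without advancing time (a new reading comes with each control period).
- optics.snapshot(name): name is "scene" or "top"; returns the picture (400x640x3 uint8, red, green, blue); there is no depth.
- optics.camera_info(name): a dict with "fx", "fy", "cx", "cy" (pixels), "rvec" (rotation vector, rad) and "tvec" (3), from world to camera coordinates, as OpenCV has them. Camera axes: x right, y down, z forward; pixel columns grow to the right and rows downward; lengths in m; the calibration is good to about 2 mm. A picture is of the moment at which its call begins. camera_info takes no time and is no camera call.
- workorder.close_job(): hands the job in, once; it reports no verdict.
Trained networks look in the newest picture that a camera, given by its name, has taken for a name from the list of things; names that differ only in an ending like _2 or _b are one class to them, and where a whole thing is asked for, a point or a joint stands for the part that bears it (a point fixed in the world has none). Each returns a list of dicts, best first, with "p" (0 to 1); they miss things now and then, are a little off and sometimes report something else, mostly with a low value. They report only what shows in the picture. A call takes as long as a camera call. They do not tell look-alikes from the thing itself.
- finder.boxes_of(query, camera): "bbox" ([left, top, right, bottom] in pixels, round what is visible of it).
The state is a dict: "time_s": time; "joint_positions": joint angles; "qvel": joint speeds; "tau": joint torques, N m; "position": TCP position; "eef_rot": TCP orientation; "ft_force": force on the tool from outside, world axes, zero at the start; "moment": the same for the moment, N m; "gripper_width": opening from 0.0 (shut) to 1.0 (fully open).
Only numpy, scipy, OpenCV 4.12 (cv2) and the standard library are available. Lean on these libraries where they do the work, as an engineer would, in place of code of your own. Each camera call takes 0.05 s, during which the arm holds its last target.

## Working session

There is one attempt and no reset: what is moved stays moved. The work goes in short steps, Python scripts to look and compute and a tool call to move; the robot and the scene stay as the last step left them, time stands still between calls to the robot, and variables do not carry over. Pictures are saved under pics/ and viewed, and the job is handed in when it is done.

Besides the shell and the picture viewer there is one more tool, called after "Call:" by a JSON object that holds its "fn" and its "kwargs". apply_moves: Moves the arm, as the interface text tells. Its arguments: {"type":"object","properties":{"delta_pos":{"type":"array"},"twist":{"type":"array"},"gripper":{"type":"array"},"force":{"type":"number"}},"required":["delta_pos","twist","gripper"]}

```bash
mkdir -p pics; ls
python3 - <<'E'
from rig import sensors, optics, arm
import cv2
s=sensors.get_state(); print({k:(v if not hasattr(v,'round') else v) for k,v in s.items()}); print(arm.pinch_z)
for n in("scene","top"):
    im=optics.snapshot(n); cv2.imwrite(f"pics/{n}0.png",im[:,:,::-1]); print(optics.camera_info(n))
E
```

```text
pics
{'time_s': 0.0, 'joint_positions': array([-1.54533010e+00,  3.81166127e-01,  1.29827111e+00,  1.40302968e-05,
        1.46359189e+00, -2.15308932e-01]), 'qvel': array([ 0.00104139, -0.00137796,  0.0009614 , -0.00198098,  0.00104309,
       -0.00170641]), 'tau': array([-1.89363476e-03, -4.37940609e+01, -2.24558651e+01,  7.12763239e-02,
        3.52857867e-02, -1.16142824e-04]), 'position': array([ 0.13114091, -0.53393323,  0.30215025]), 'eef_rot': array([[ 9.71153789e-01,  2.38454016e-01, -2.26323721e-05],
       [ 2.38453801e-01, -9.71152780e-01,  1.43636249e-03],
       [ 3.20526914e-04, -1.40032565e-03, -9.99998968e-01]]), 'ft_force': array([ 0.41240814, -0.16874562, -0.77686608]), 'moment': array([ 0.02177904, -0.00993002,  0.03868692]), 'gripper_width': 1.0002455175622664}
0.0453
{'fx': 401.8226399334222, 'fy': 401.8226399334222, 'cx': 318.7341322821737, 'cy': 203.98201102126316, 'rvec': array([ 2.39273678,  1.00053583, -0.30486212]), 'tvec': array([-0.36931783, -0.34993179,  1.12885331])}
{'fx': 391.7342762449301, 'fy': 391.7342762449301, 'cx': 327.9193999539669, 'cy': 195.06358572246597, 'rvec': array([ 2.19558363, -2.17153589,  0.09311584]), 'tvec': array([-0.04528317,  0.5545239 ,  0.95952149])}
```

View pics/scene0.png

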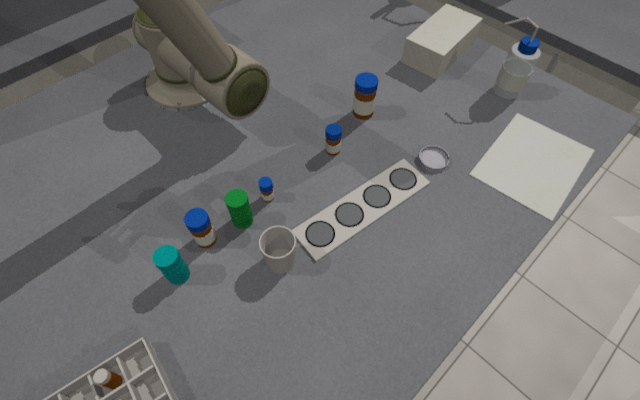

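View pics/top0.png

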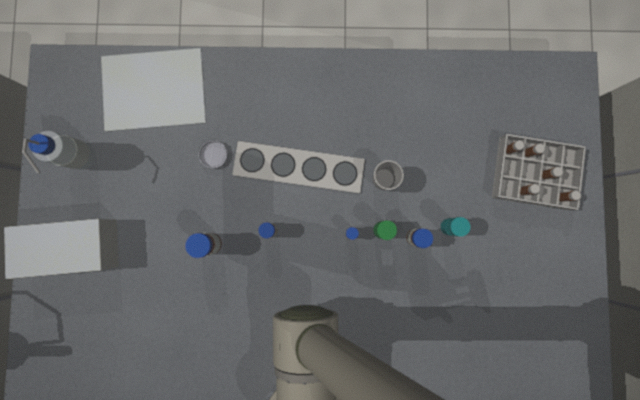

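The top view has +x up and +y left. The strip is at columns 235-362, row ~167, with the beaker at (388,175) off its right end and the dish at (215,155) off its left end. The caps are r (198,245), s (266,230), q (352,233) and p (422,238). The green look-alike is at (387,230) and the teal one at (459,226).

```bash
cat > h.py <<'E'
import numpy as np, cv2
from scipy.optimize import minimize
from rig import sensors, optics, arm
S={'q':(.030,.060),'s':(.038,.075),'p':(.046,.090),'r':(.056,.108)}
def proj(ci,P):
    K=np.array([[ci['fx'],0,ci['cx']],[0,ci['fy'],ci['cy']],[0,0,1.]])
    return cv2.projectPoints(np.asarray(P,float).reshape(-1,1,3),ci['rvec'],ci['tvec'],K,None)[0].reshape(-1,2)
def back(ci,uv,z):
    R=cv2.Rodrigues(ci['rvec'])[0]; c=-R.T@ci['tvec']
    d=R.T@np.array([(uv[0]-ci['cx'])/ci['fx'],(uv[1]-ci['cy'])/ci['fy'],1.])
    return c+d*(z-c[2])/d[2]
def cyl(x,y,z0,z1,r):
    a=np.linspace(0,2*np.pi,48,endpoint=False)
    return np.array([[x+r*np.cos(t),y+r*np.sin(t),z] for z in(z0,z1) for t in a])
def blue(im):
    h=cv2.cvtColor(im,cv2.COLOR_RGB2HSV)
    m=((h[...,0]>105)&(h[...,0]<130)&(h[...,1]>130)&(h[...,2]>50)).astype(np.uint8)
    return m
def comps(m,amin=15):
    n,l,st,c=cv2.connectedComponentsWithStats(m)
    return [(c[i],st[i],(l==i)) for i in range(1,n) if st[i,4]>=amin]
def hullcent(ci,P):
    h=cv2.convexHull(proj(ci,P).astype(np.float32)); M=cv2.moments(h); return np.array([M['m10'],M['m01']])/M['m00'],M['m00']
def caploc(ci,c,D,H,zb=0.):
    # xy such that the centroid of cap silhouette = c
    p=back(ci,c,zb+H-.011)[:2]
    for _ in range(8):
        cc,a=hullcent(ci,cyl(p[0],p[1],zb+H-.022,zb+H,D/2))
        p=p+back(ci,c,zb+H)[:2]-back(ci,cc,zb+H)[:2]
    return p,a
E
cat > m.py <<'E'
from h import *
out={}
for n in("top","scene"):
    im=optics.snapshot(n); ci=optics.camera_info(n)
    print(n,sensors.get_state()['time_s'])
    for c,st,l in comps(blue(im)):
        c=c  # centroid
        print('blue',c.round(1),st[:5])
        for k,(D,H) in S.items():
            p,a=caploc(ci,c,D,H)
            print('   ',k,p.round(4),'area',round(a), '' if not .75<st[4]/a<1.3 else '*')
    g=cv2.cvtColor(im,cv2.COLOR_RGB2GRAY)
    white=((g>130)).astype(np.uint8)
    cs,_=cv2.findContours((g<95).astype(np.uint8),cv2.RETR_CCOMP,cv2.CHAIN_APPROX_NONE)
    for c in cs:
        if 200<cv2.contourArea(c)<1500:
            e=cv2.fitEllipse(c); u=e[0]; w=back(ci,u,.006)
            print('ell',np.round(u,1),np.round(e[1],1),w.round(4), round(cv2.contourArea(c)))
E
python3 m.py
python3 - <<'E'
import cv2
a=cv2.imread('pics/top0.png'); cv2.imwrite('pics/top0z.png',cv2.resize(a[120:270,180:480],None,fx=2.6,fy=2.6,interpolation=2))
E
```

```text
top 0.15
blue [ 39.2 143.5] [ 29 134  20  19 247]
    q [0.6717 0.6699] area 200 *
    s [0.6686 0.6587] area 302 *
    p [0.6656 0.6475] area 428 
    r [0.6619 0.6341] area 622 
blue [266.1 229.9] [259 223  15  15 177]
    q [0.4667 0.1093] area 138 *
    s [0.4668 0.107 ] area 223 *
    p [0.467  0.1047] area 332 
    r [0.4673 0.1019] area 505 
blue [351.8 232.9] [347 228  11  11 103]
    q [ 0.4617 -0.0977] area 129 *
    s [ 0.462  -0.0966] area 211 
    p [ 0.4623 -0.0955] area 317 
    r [ 0.4626 -0.0942] area 485 
blue [422.4 237.8] [413 229  20  19 298]
    q [ 0.4517 -0.2686] area 149 
    s [ 0.4521 -0.2648] area 237 *
    p [ 0.4525 -0.2611] area 349 *
    r [ 0.453  -0.2565] area 526 
blue [197.8 245. ] [186 234  25  24 463]
    q [0.4287 0.2727] area 160 
    s [0.4295 0.2678] area 252 
    p [0.4303 0.2629] area 369 *
    r [0.4312 0.257 ] area 552 *
ell [256.1 367.7] [34.6 68.5] [0.1287 0.1326 0.006 ] 902
ell [476.9 226.3] [18.9 22.1] [ 0.4811 -0.418   0.006 ] 286
ell [409.5 180.4] [25.  36.3] [ 0.5962 -0.2475  0.006 ] 534
ell [344.7 173. ] [22.7 23.2] [ 0.6133 -0.08
[... 1891 characters left out ...]
464
ell [376.5 195.8] [20.5 25.2] [0.6364 0.0742 0.006 ] 403
ell [265.2 185.8] [14.3 19.6] [ 0.439  -0.0855  0.006 ] 216
ell [402.6 178.6] [20.5 26.7] [0.6471 0.1533 0.006 ] 429
ell [402.8 178.6] [18.8 24.2] [0.6474 0.1535 0.006 ] 356
ell [338.3 135.7] [25.1 82.4] [0.4499 0.1439 0.006 ] 1138
ell [488.8 105.4] [26.3 52. ] [0.6546 0.5018 0.006 ] 939
ell [365.4  86.7] [23.6 31.1] [0.3773 0.3261 0.006 ] 568
ell [410.1  75.9] [20.  51.4] [0.4355 0.4478 0.006 ] 698
ell [402.5  12.8] [22.8 52.5] [0.2274 0.6713 0.006 ] 282
ell [172.1  95.2] [20.5 60.5] [ 0.032  -0.0687  0.006 ] 863
ell [172.5  50.5] [11.4 45.9] [-0.1317  0.0396  0.006 ] 333
ell [130.   39.2] [14.1 26.6] [-0.2697 -0.0214  0.006 ] 208
```

View pics/top0z.png

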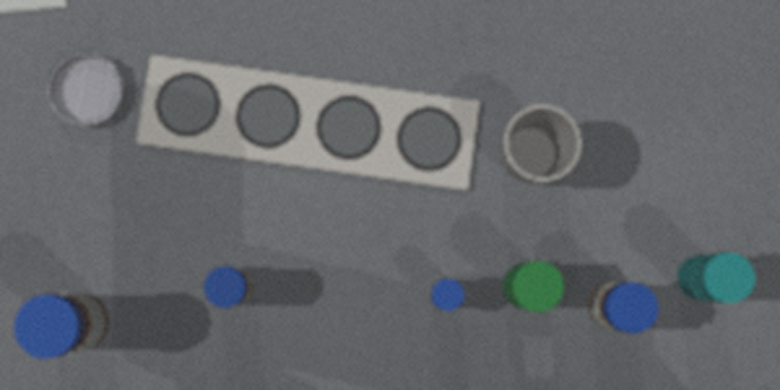

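Blue caps and marks agree between the cameras to about 2-3 mm, and the mark pitch comes out at 80 mm as given. The beaker is at the -y end. That gives the targets below, with the jaws set perpendicular to the row at about -7.4°:

| Jar | Mark y |
|---|---|
| q | -0.083 |
| s | -0.004 |
| p | 0.076 |
| r | 0.155 |

I'm starting with p.

Call:
{"fn": "apply_moves", "kwargs": {"delta_pos": [[0.715,0.605,0],[0.715,0.605,0],[0.715,0.605,0],[0.715,0.605,0],[0.715,0.605,0]], "twist": [[0,0,0.917],[0,0,0.917],[0,0,0.917],[0,0,0.917],[0,0,0.917]], "gripper": [0,0,0,0,0], "force": 15}}

```text
time_s: 0.82
position: [0.239, -0.4427, 0.3026]
eef_rot: [[0.8, 0.6, -0.0], [0.6, -0.8, 0.0], [0.0, -0.0, -1.0]]
ft_force: [-0.2, 0.5, 0.6]
gripper_width: 0.997
```

Call:
{"fn": "apply_moves", "kwargs": {"delta_pos": [[0.715,0.605,0],[0.715,0.605,0],[0.715,0.605,0],[0.715,0.605,0],[0.715,0.605,0]], "twist": [[0,0,0.917],[0,0,0.917],[0,0,0.917],[0,0,0.917],[0,0,0.917]], "gripper": [0,0,0,0,0]}}

```text
time_s: 1.45
position: [0.3463, -0.3519, 0.3027]
eef_rot: [[0.503, 0.864, -0.0], [0.864, -0.503, 0.0], [0.0, -0.0, -1.0]]
ft_force: [1.1, -0.0, 0.1]
gripper_width: 1.003
```

Call:
{"fn": "apply_moves", "kwargs": {"delta_pos": [[0.715,0.605,0],[0.715,0.605,0],[0.715,0.605,0],[0.715,0.605,0],[0.715,0.605,0]], "twist": [[0,0,0.917],[0,0,0.917],[0,0,0.917],[0,0,0.917],[0,0,0.917]], "gripper": [0,0,0,0,0]}}

```text
time_s: 2.08
position: [0.4536, -0.2612, 0.3026]
eef_rot: [[0.127, 0.992, -0.0], [0.992, -0.127, 0.0], [0.0, -0.0, -1.0]]
ft_force: [-0.8, 0.5, 0.3]
gripper_width: 1.0
```

Call:
{"fn": "apply_moves", "kwargs": {"delta_pos": [[0,0,-1],[0,0,-1],[0,0,-1],[0,0,-1],[0,0,-1]], "twist": [[0,0,0],[0,0,0],[0,0,0],[0,0,0],[0,0,0]], "gripper": [0,0,0,0,0]}}

```text
time_s: 2.7
position: [0.4529, -0.2618, 0.1518]
eef_rot: [[0.129, 0.992, -0.0], [0.992, -0.129, 0.0], [0.0, -0.0, -1.0]]
ft_force: [0.4, 0.7, 0.4]
gripper_width: 0.998
```

Call:
{"fn": "apply_moves", "kwargs": {"delta_pos": [[0,0,-0.5],[0,0,-0.45],[0,0,0],[0,0,0],[0,0,0]], "twist": [[0,0,0],[0,0,0],[0,0,0],[0,0,0],[0,0,0]], "gripper": [0,0,0.3,0.3,0.4]}}

```text
time_s: 3.32
position: [0.4531, -0.262, 0.1249]
eef_rot: [[0.129, 0.992, 0.001], [0.992, -0.129, -0.001], [-0.001, 0.001, -1.0]]
ft_force: [-0.8, 0.2, -1.0]
gripper_width: 0.685
```

Run:
```python
from rig import sensors, optics, arm
import cv2
for n in("scene","top"):
    im=optics.snapshot(n); c=im[150:300,130:330] if n=="scene" else im[150:300,320:520]
    cv2.imwrite(f"pics/{n}1.png",cv2.resize(c[:,:,::-1],None,fx=3.5,fy=3.5))
```

```text
(no output)
```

View pics/scene1.png

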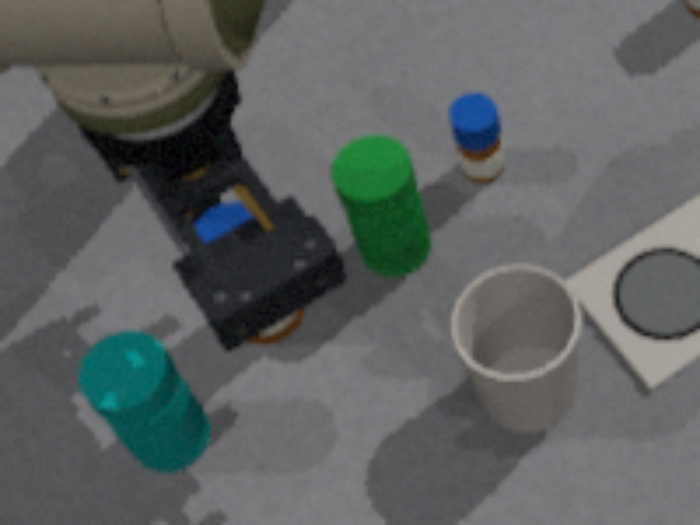

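View pics/top1.png

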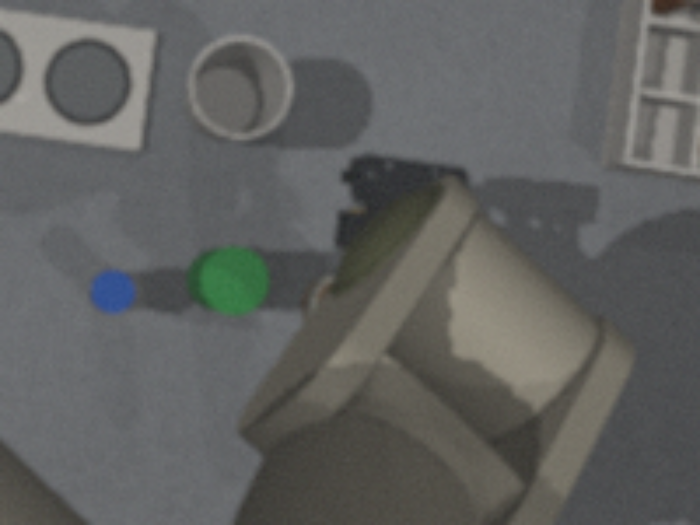

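The gripper straddles jar p: the blue cap shows between the fingers at about (222,218) in the scene crop. Green and teal are clear of it. Closing now.

Call:
{"fn": "apply_moves", "kwargs": {"delta_pos": [[0,0,0],[0,0,0],[0,0,0],[0,0,0],[0,0,0]], "twist": [[0,0,0],[0,0,0],[0,0,0],[0,0,0],[0,0,0]], "gripper": [0.45,0.5,0.6,0.7,0.7], "force": 20}}

```text
time_s: 4.05
position: [0.4529, -0.2619, 0.1244]
eef_rot: [[0.129, 0.992, 0.0], [0.992, -0.129, -0.0], [-0.0, 0.0, -1.0]]
ft_force: [-1.4, -0.1, 3.3]
gripper_width: 0.514
```

Call:
{"fn": "apply_moves", "kwargs": {"delta_pos": [[0,0,0],[0,0,0.2],[0,0,0.8],[0,0,1],[0,0,1]], "twist": [[0,0,0],[0,0,0],[0,0,0],[0,0,0],[0,0,0]], "gripper": [0.7,0.7,0.7,0.7,0.7]}}

```text
time_s: 4.68
position: [0.4528, -0.2617, 0.2151]
eef_rot: [[0.129, 0.992, -0.0], [0.992, -0.129, 0.001], [0.0, -0.001, -1.0]]
ft_force: [0.7, -0.3, -2.7]
gripper_width: 0.512
```

Call:
{"fn": "apply_moves", "kwargs": {"delta_pos": [[0,0,1],[0.5,0.94,0.3],[0.5,0.94,0],[0.5,0.94,0],[0.5,0.94,0]], "twist": [[0,0,0],[0,0,0],[0,0,0],[0,0,0],[0,0,0]], "gripper": [0.7,0.7,0.7,0.7,0.7]}}

```text
time_s: 5.3
position: [0.5132, -0.148, 0.2532]
eef_rot: [[0.129, 0.992, -0.0], [0.992, -0.129, 0.0], [0.0, -0.0, -1.0]]
ft_force: [-0.9, 0.3, -1.5]
gripper_width: 0.515
```

Call:
{"fn": "apply_moves", "kwargs": {"delta_pos": [[0.5,0.94,0],[0.5,0.94,0],[0.5,0.94,0],[0.5,0.94,0],[0.5,0.94,0]], "twist": [[0,0,0],[0,0,0],[0,0,0],[0,0,0],[0,0,0]], "gripper": [0.7,0.7,0.7,0.7,0.7]}}

```text
time_s: 5.92
position: [0.5882, -0.007, 0.2531]
eef_rot: [[0.129, 0.992, -0.001], [0.992, -0.129, 0.0], [0.0, -0.001, -1.0]]
ft_force: [0.2, 0.5, -1.9]
gripper_width: 0.514
```

Call:
{"fn": "apply_moves", "kwargs": {"delta_pos": [[0.5,0.94,0],[0.5,0.94,0],[0.5,0.9,0],[0,0,0],[0,0,0]], "twist": [[0,0,0],[0,0,0],[0,0,0],[0,0,0],[0,0,0]], "gripper": [0.7,0.7,0.7,0.7,0.7]}}

```text
time_s: 6.55
position: [0.6326, 0.0749, 0.253]
eef_rot: [[0.129, 0.992, -0.001], [0.992, -0.129, -0.0], [-0.0, -0.001, -1.0]]
ft_force: [0.1, -0.4, -1.8]
gripper_width: 0.516
```

Run:
```python
from h import *
s=sensors.get_state(); print(s['position'],s['ft_force'],s['eef_rot'].round(4).tolist())
for n in("scene","top"):
    im=optics.snapshot(n); cv2.imwrite(f"pics/{n}2.png",im[:,:,::-1])
```

```text
[0.63257255 0.07488953 0.25299278] [ 0.06455229 -0.38406586 -1.82305629] [[0.1294, 0.9916, -0.0009], [0.9916, -0.1294, -0.0002], [-0.0003, -0.0009, -1.0]]
```

View pics/scene2.png

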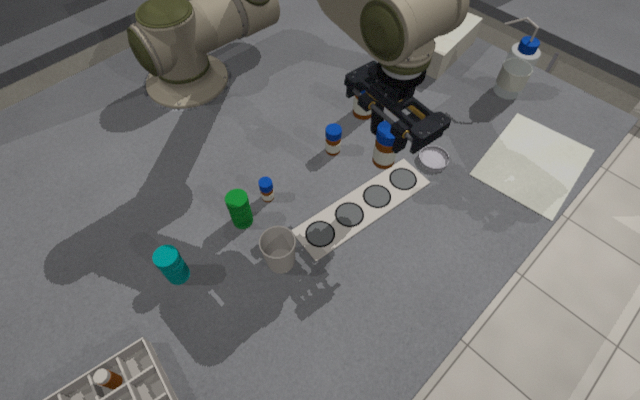

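View pics/top2.png

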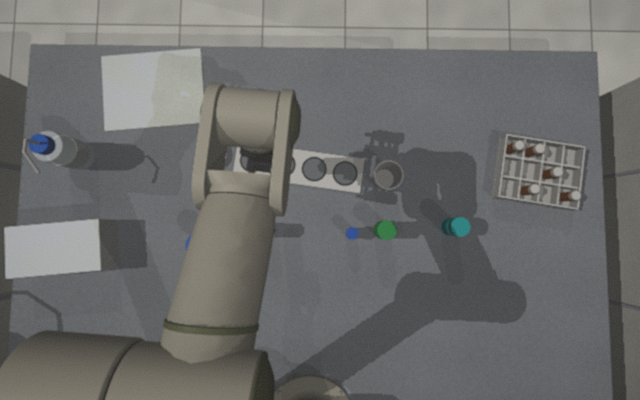

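Jar p hangs upright above mark 3, visible in the scene picture at (385,145). I'm lowering it, slowing down at the end.

Call:
{"fn": "apply_moves", "kwargs": {"delta_pos": [[0.1,0.015,-0.9],[0,0,-0.9],[0,0,-0.9],[0,0,-0.7],[0,0,-0.3]], "twist": [[0,0,0],[0,0,0],[0,0,0],[0,0,0],[0,0,0]], "gripper": [0.7,0.7,0.7,0.7,0.7]}}

```text
time_s: 7.28
position: [0.6355, 0.075, 0.1414]
eef_rot: [[0.13, 0.991, -0.002], [0.991, -0.13, 0.0], [-0.0, -0.002, -1.0]]
ft_force: [-1.1, -0.2, -1.9]
gripper_width: 0.516
```

Run:
```python
from h import *
s=sensors.get_state(); print(s['position'],s['ft_force'])
n="scene"
im=optics.snapshot(n); c=im[100:260,290:450]; cv2.imwrite("pics/scene3.png",cv2.resize(c[:,:,::-1],None,fx=3.7,fy=3.7))
```

```text
[0.63549395 0.07503793 0.14135238] [-1.12436135 -0.23962357 -1.86175934]
```

View pics/scene3.png

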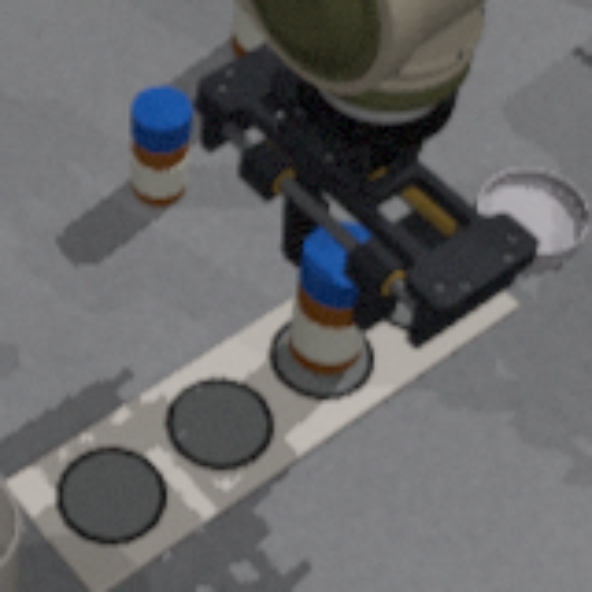

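Jar p is centred over mark 3, about 10 mm up.

Call:
{"fn": "apply_moves", "kwargs": {"delta_pos": [[0,0,-0.15],[0,0,-0.1],[0,0,-0.06],[0,0,-0.04],[0,0,0]], "twist": [[0,0,0],[0,0,0],[0,0,0],[0,0,0],[0,0,0]], "gripper": [0.7,0.7,0.7,0.7,0.7]}}

```text
time_s: 7.95
position: [0.6359, 0.0758, 0.1318]
eef_rot: [[0.129, 0.992, 0.0], [0.992, -0.129, 0.0], [0.0, 0.0, -1.0]]
ft_force: [-0.8, -0.1, -2.0]
gripper_width: 0.514
```

Call:
{"fn": "apply_moves", "kwargs": {"delta_pos": [[0,0,-0.03],[0,0,-0.02],[0,0,0]], "twist": [[0,0,0],[0,0,0],[0,0,0]], "gripper": [0.7,0.7,0.7]}}

```text
time_s: 8.32
position: [0.6359, 0.0758, 0.1304]
eef_rot: [[0.129, 0.992, 0.0], [0.992, -0.129, -0.0], [-0.0, 0.0, -1.0]]
ft_force: [-1.2, -0.0, 0.8]
gripper_width: 0.505
```

Contact: Fz rose from -2.0 to +0.8 N. Releasing and rising.

Call:
{"fn": "apply_moves", "kwargs": {"delta_pos": [[0,0,0],[0,0,0],[0,0,0],[0,0,0.4],[0,0,1]], "twist": [[0,0,0],[0,0,0],[0,0,0],[0,0,0],[0,0,0]], "gripper": [0.4,0.3,0.2,0.2,0.2]}}

```text
time_s: 8.95
position: [0.6356, 0.0757, 0.1724]
eef_rot: [[0.129, 0.992, -0.002], [0.992, -0.129, 0.0], [-0.0, -0.002, -1.0]]
ft_force: [-0.1, 0.6, 0.4]
gripper_width: 0.801
```

Call:
{"fn": "apply_moves", "kwargs": {"delta_pos": [[0,0,1],[0,0,1],[-0.9,0,0],[-1,0,0],[-1,0,0]], "twist": [[0,0,0],[0,0,0],[0,0,0],[0,0,0],[0,0,0]], "gripper": [0.2,0.2,0.2,0.2,0.2]}}

```text
time_s: 9.57
position: [0.548, 0.0758, 0.2332]
eef_rot: [[0.129, 0.992, 0.001], [0.992, -0.129, -0.0], [0.0, 0.001, -1.0]]
ft_force: [0.7, -0.1, 0.5]
gripper_width: 0.799
```

```bash
python3 m.py | grep -E "scene|top|\*|blue"
python3 - <<'E'
from h import *
for n in("scene","top"):
    im=optics.snapshot(n); c=im[60:280,180:480]; cv2.imwrite(f"pics/{n}4.png",cv2.resize(c[:,:,::-1],None,fx=2.6,fy=2.6))
E
```

```text
top 9.625
blue [ 39.2 143.4] [ 29 134  20  19 247]
    q [0.6719 0.6699] area 200 *
    s [0.6688 0.6588] area 302 *
blue [351.7 233.1] [347 228  11  11  94]
blue [186.7 245.5] [186 240   2  12  18]
scene 9.675
blue [528.5  45.1] [519  36  21  19 290]
    p [0.6279 0.6903] area 287 *
blue [374.7  79. ] [372  74   6  11  43]
blue [333.2 131.7] [326 123  16  18 236]
    s [0.4691 0.1043] area 265 *
blue [381.7 174.4] [371 163  23  23 407]
    p [0.6351 0.0794] area 444 *
blue [265.3 184.3] [259 177  14  16 174]
    q [ 0.4635 -0.0993] area 208 *
```

View pics/scene4.png

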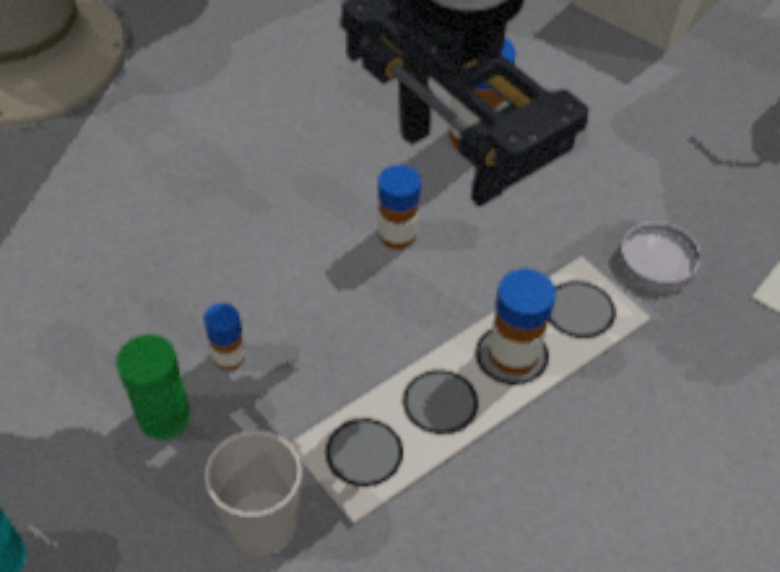

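View pics/top4.png

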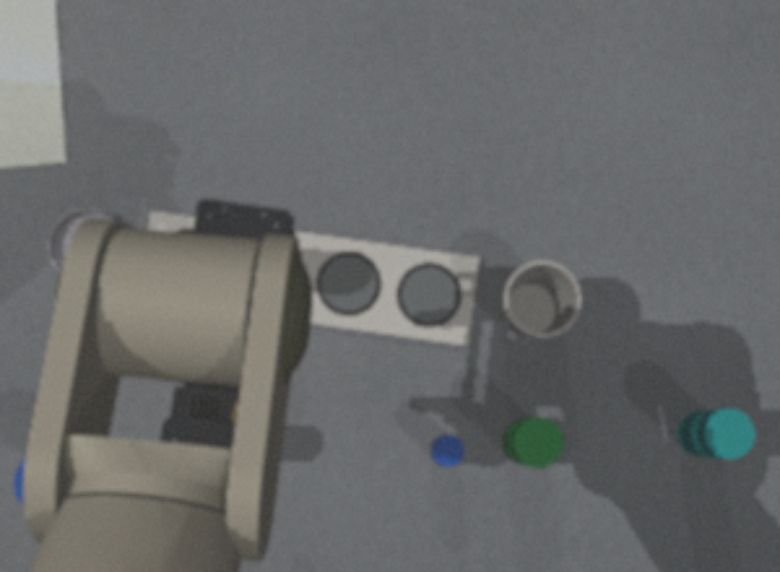

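Jar p stands upright inside the ring of mark 3: base at about (515,357) and ring centre (513,353) in the scene crop. Next is jar s.

Call:
{"fn": "apply_moves", "kwargs": {"delta_pos": [[-0.9,0.33,0],[-0.9,0.33,0],[-0.87,0.34,0],[0,0,-0.9],[0,0,-0.9]], "twist": [[0,0,0],[0,0,0],[0,0,0],[0,0,0],[0,0,0]], "gripper": [0.2,0.2,0.2,0.2,0.2]}}

```text
time_s: 10.4
position: [0.47, 0.1059, 0.1781]
eef_rot: [[0.129, 0.992, 0.002], [0.992, -0.129, -0.0], [0.0, 0.002, -1.0]]
ft_force: [0.1, -0.4, 0.2]
gripper_width: 0.8
```

Call:
{"fn": "apply_moves", "kwargs": {"delta_pos": [[0,0,-0.9],[0,0,-0.9],[0,0,-0.5],[0,0,0],[0,0,0]], "twist": [[0,0,0],[0,0,0],[0,0,0],[0,0,0],[0,0,0]], "gripper": [0.2,0.2,0.2,0.3,0.4]}}

```text
time_s: 11.02
position: [0.4697, 0.1058, 0.1098]
eef_rot: [[0.129, 0.992, 0.001], [0.992, -0.129, -0.0], [0.0, 0.001, -1.0]]
ft_force: [0.8, 0.4, -0.3]
gripper_width: 0.612
```

Run:
```python
from h import *
s=sensors.get_state(); print(s['position'],s['ft_force'])
n="scene"
im=optics.snapshot(n); c=im[60:220,260:420]; cv2.imwrite("pics/scene5.png",cv2.resize(c[:,:,::-1],None,fx=3.7,fy=3.7))
```

```text
[0.46967543 0.10577263 0.10980221] [ 0.78323245  0.43939357 -0.30255829]
```

View pics/scene5.png

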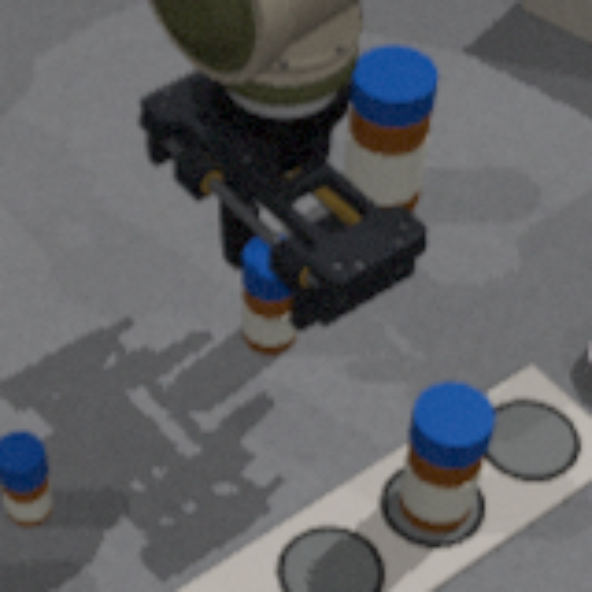

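The fingers straddle jar s. In this crop p's base ring also looks centred in mark 3 at (437,515) against (434,507). I'll trim x and close.

Call:
{"fn": "apply_moves", "kwargs": {"delta_pos": [[-0.05,0,0],[0,0,0],[0,0,0],[0,0,0],[0,0,0]], "twist": [[0,0,0],[0,0,0],[0,0,0],[0,0,0],[0,0,0]], "gripper": [0.5,0.6,0.7,0.8,0.8], "force": 20}}

```text
time_s: 11.7
position: [0.4675, 0.1058, 0.1096]
eef_rot: [[0.129, 0.992, 0.001], [0.992, -0.129, -0.0], [0.0, 0.001, -1.0]]
ft_force: [-0.8, 0.6, 5.0]
gripper_width: 0.423
```

Call:
{"fn": "apply_moves", "kwargs": {"delta_pos": [[0,0,0],[0,0,0.2],[0,0,0.8],[0,0,1],[0,0,1]], "twist": [[0,0,0],[0,0,0],[0,0,0],[0,0,0],[0,0,0]], "gripper": [0.8,0.8,0.8,0.8,0.8]}}

```text
time_s: 12.32
position: [0.467, 0.1058, 0.2001]
eef_rot: [[0.129, 0.992, -0.001], [0.992, -0.129, 0.0], [-0.0, -0.001, -1.0]]
ft_force: [1.1, -0.2, -1.3]
gripper_width: 0.42
```

Call:
{"fn": "apply_moves", "kwargs": {"delta_pos": [[0.88,-0.61,0.1],[0.88,-0.61,0],[0.88,-0.61,0],[0.88,-0.61,0],[0.88,-0.6,0]], "twist": [[0,0,0],[0,0,0],[0,0,0],[0,0,0],[0,0,0]], "gripper": [0.8,0.8,0.8,0.8,0.8]}}

```text
time_s: 12.95
position: [0.5999, 0.014, 0.2021]
eef_rot: [[0.129, 0.992, -0.001], [0.992, -0.129, 0.0], [0.0, -0.001, -1.0]]
ft_force: [0.1, 0.1, -1.2]
gripper_width: 0.424
```

Call:
{"fn": "apply_moves", "kwargs": {"delta_pos": [[0.87,-0.6,0],[0,0,-0.6],[0,0,-0.9],[0,0,-0.9],[0,0,-0.2]], "twist": [[0,0,0],[0,0,0],[0,0,0],[0,0,0],[0,0,0]], "gripper": [0.8,0.8,0.8,0.8,0.8]}}

```text
time_s: 13.58
position: [0.6247, -0.0033, 0.1226]
eef_rot: [[0.129, 0.992, -0.004], [0.992, -0.129, 0.001], [0.0, -0.004, -1.0]]
ft_force: [0.5, 0.1, -1.3]
gripper_width: 0.422
```

Run:
```python
from h import *
s=sensors.get_state(); print(s['position'],s['ft_force'])
n="scene"
im=optics.snapshot(n); c=im[120:270,270:430]; cv2.imwrite("pics/scene6.png",cv2.resize(c[:,:,::-1],None,fx=3.7,fy=3.7))
```

```text
[ 0.6246511  -0.00329732  0.12256921] [ 0.48261804  0.0742566  -1.25874682]
```

View pics/scene6.png

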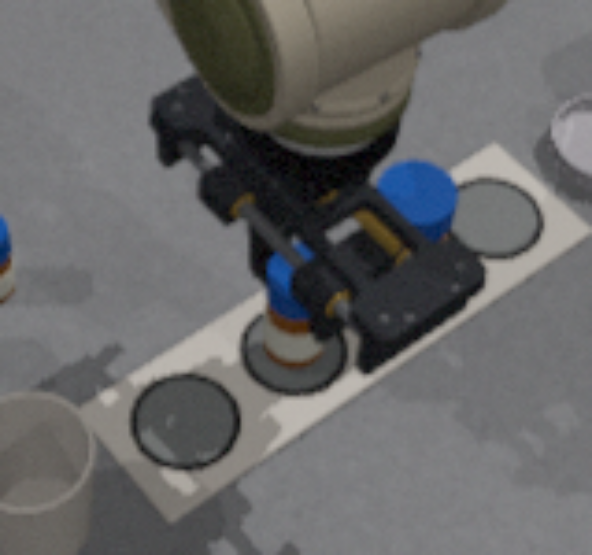

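Jar s is over the centre of mark 2, ~7 mm up; lowering.

Call:
{"fn": "apply_moves", "kwargs": {"delta_pos": [[0,0,-0.1],[0,0,-0.07],[0,0,-0.04],[0,0,-0.02],[0,0,0]], "twist": [[0,0,0],[0,0,0],[0,0,0],[0,0,0],[0,0,0]], "gripper": [0.8,0.8,0.8,0.8,0.8]}}

```text
time_s: 14.25
position: [0.6254, -0.0034, 0.1174]
eef_rot: [[0.129, 0.992, 0.0], [0.992, -0.129, -0.0], [-0.0, 0.0, -1.0]]
ft_force: [-0.7, 0.5, -0.9]
gripper_width: 0.419
```

Call:
{"fn": "apply_moves", "kwargs": {"delta_pos": [[0,0,-0.03],[0,0,-0.03],[0,0,0]], "twist": [[0,0,0],[0,0,0],[0,0,0]], "gripper": [0.8,0.8,0.8]}}

```text
time_s: 14.62
position: [0.6255, -0.0034, 0.1157]
eef_rot: [[0.129, 0.992, 0.0], [0.992, -0.129, -0.0], [-0.0, 0.0, -1.0]]
ft_force: [-0.1, -0.1, -0.1]
gripper_width: 0.422
```

Call:
{"fn": "apply_moves", "kwargs": {"delta_pos": [[0,0,-0.015],[0,0,0]], "twist": [[0,0,0],[0,0,0]], "gripper": [0.8,0.8]}}

```text
time_s: 14.88
position: [0.6255, -0.0034, 0.1156]
eef_rot: [[0.129, 0.992, 0.001], [0.992, -0.129, -0.0], [-0.0, 0.001, -1.0]]
ft_force: [-1.8, 0.7, 5.3]
gripper_width: 0.421
```

Call:
{"fn": "apply_moves", "kwargs": {"delta_pos": [[0,0,0],[0,0,0],[0,0,0],[0,0,0.4],[0,0,1]], "twist": [[0,0,0],[0,0,0],[0,0,0],[0,0,0],[0,0,0]], "gripper": [0.5,0.4,0.3,0.3,0.3]}}

```text
time_s: 15.5
position: [0.625, -0.0034, 0.1571]
eef_rot: [[0.129, 0.992, -0.002], [0.992, -0.129, 0.0], [0.0, -0.002, -1.0]]
ft_force: [0.2, -0.8, 0.7]
gripper_width: 0.698
```

Call:
{"fn": "apply_moves", "kwargs": {"delta_pos": [[0,0,1],[-0.5,-0.3,0.6],[-0.98,-0.57,0],[-0.98,-0.57,0],[-0.98,-0.57,0]], "twist": [[0,0,0],[0,0,0],[0,0,0],[0,0,0],[0,0,0]], "gripper": [0.3,0.3,0.3,0.3,0.3]}}

```text
time_s: 16.12
position: [0.5213, -0.0642, 0.206]
eef_rot: [[0.129, 0.992, 0.001], [0.992, -0.129, -0.0], [-0.0, 0.001, -1.0]]
ft_force: [0.1, 0.7, 0.3]
gripper_width: 0.701
```

Call:
{"fn": "apply_moves", "kwargs": {"delta_pos": [[-0.98,-0.57,0],[-0.98,-0.57,0],[0,0,0]], "twist": [[0,0,0],[0,0,0],[0,0,0]], "gripper": [0.3,0.3,0.3]}}

```text
time_s: 16.5
position: [0.4624, -0.0986, 0.206]
eef_rot: [[0.131, 0.991, 0.001], [0.991, -0.131, -0.0], [-0.0, 0.001, -1.0]]
ft_force: [-0.3, 0.2, 0.6]
gripper_width: 0.701
```

```bash
sed -i 's/p,a=caploc(ci,c,D,H)/p,a=caploc(ci,c,D,H,ZB)/; 1a import sys\nZB=float(sys.argv[1]) if len(sys.argv)>1 else 0.' m.py; python3 m.py 0.006 | grep -E "scene|top|\*|blue|ell.*0\.6"
python3 - <<'E'
from h import *
for n in("scene","top"):
    im=optics.snapshot(n); c=im[60:280,180:480]; cv2.imwrite(f"pics/{n}7.png",cv2.resize(c[:,:,::-1],None,fx=2.6,fy=2.6))
E
```

```text
top 16.55
blue [ 39.1 143.5] [ 29 134  20  19 244]
    q [0.6705 0.6656] area 202 *
    s [0.6674 0.6544] area 306 *
blue [278.7 158.3] [270 150  19  18 255]
    s [0.6381 0.0799] area 225 *
    p [0.6354 0.078 ] area 333 *
blue [313.1 163.9] [306 157  15  15 174]
    q [ 0.6279 -0.0022] area 136 *
    s [ 0.6255 -0.0027] area 219 *
blue [197.9 245.1] [186 234  25  23 456]
    p [0.4303 0.2607] area 374 *
    r [0.4313 0.2548] area 559 *
ell [346.2 174.2] [16.9 20.9] [ 0.6103 -0.0854  0.006 ] 214
ell [313.5 168.4] [23.1 24.6] [ 0.6245 -0.0016  0.006 ] 443
ell [282.1 162.7] [23.4 28.3] [0.6381 0.079  0.006 ] 511
ell [251.8 159.7] [23.  23.4] [0.645  0.1568 0.006 ] 421
ell [ 39.5 149.4] [26.7 35.9] [0.6653 0.7001 0.006 ] 438
scene 16.6
blue [528.4  45.1] [519  36  21  19 289]
    p [0.6304 0.6806] area 292 *
blue [366.   82.7] [355  72  23  22 416]
    r [0.438 0.247] area 460 *
blue [381.8 174.3] [371 163  23  23 406]
    s [0.6314 0.0855] area 315 *
    p [0.6375 0.0755] area 452 *
blue [265.2 184.1] [258 177  15  16 177]
    q [ 0.4669 -0.1015] area 211 *
blue [351. 198.] [343 189  18  19 291]
    s [ 0.6269 -0.0054] area 337 *
ell [257.5 280.8] [32.6 50.3] [ 0.6048 -0.246   0.006 ] 1180
ell [319.8 233.6] [25.1 28.6] [ 0.6156 -0.0843  0.006 ] 562
ell [317.3 233.7] [21.9 23.7] [ 0.612 -0.088  0.006] 314
ell [349.7 209.2] [26.5 39.1] [0.6183 0.0053 0.006 ] 764
ell [387.1 183.3] [37.2 52.2] [0.6306 0.1177 0.006 ] 1156
ell [403.1 178.5] [18.9 23.5] [0.6477 0.1542 0.006 ] 346
ell [488.6 105.7] [26.4 51.8] [0.655  0.5003 0.006 ] 876
ell [402.6  12.8] [22.8 52.9] [0.2278 0.6716 0.006 ] 259
ell [200.6 249.7] [ 8.7 43. ] [ 0.4693 -0.2861  0.006 ] 242
```

View pics/scene7.png

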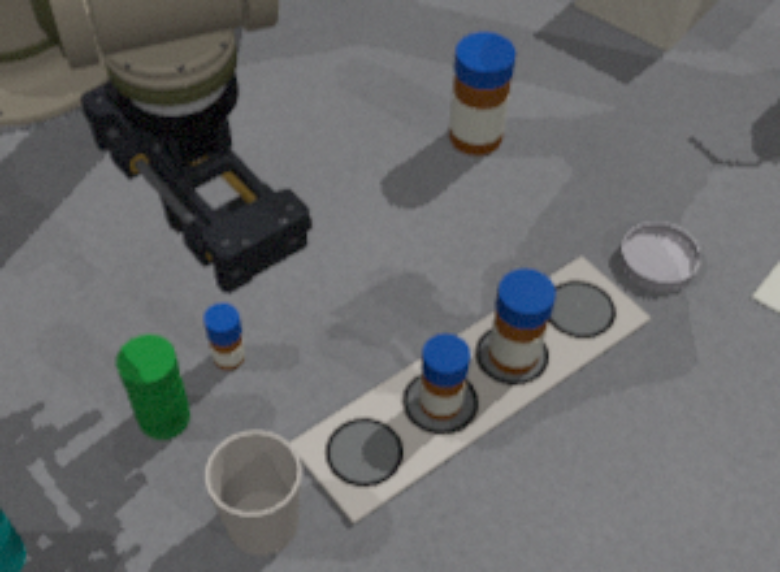

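View pics/top7.png

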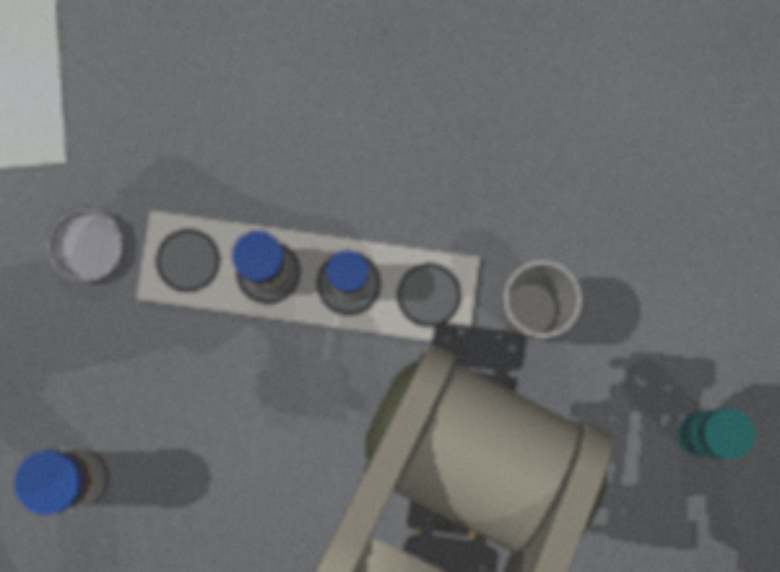

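Jars p and s are within about 1.5 mm of their mark centres in both views, with an x bias of about +1 mm that I'll take off the next ones. The fingers are now above q; descending.

Call:
{"fn": "apply_moves", "kwargs": {"delta_pos": [[0,0,-1],[0,0,-1],[0,0,-1],[0,0,-0.5],[0,0,-0.22]], "twist": [[0,0,0],[0,0,0],[0,0,0],[0,0,0],[0,0,0]], "gripper": [0.3,0.3,0.3,0.3,0.3]}}

```text
time_s: 17.32
position: [0.4639, -0.0975, 0.0927]
eef_rot: [[0.128, 0.992, -0.001], [0.992, -0.128, 0.0], [0.0, -0.001, -1.0]]
ft_force: [-0.2, -0.2, -0.2]
gripper_width: 0.702
```

Run:
```python
from h import *
s=sensors.get_state(); print(s['position'],s['ft_force'])
n="scene"
im=optics.snapshot(n); c=im[120:270,190:350]; cv2.imwrite("pics/scene8.png",cv2.resize(c[:,:,::-1],None,fx=3.7,fy=3.7))
```

```text
[ 0.46385724 -0.09752637  0.09268845] [-0.23108932 -0.15020497 -0.20026213]
```

View pics/scene8.png

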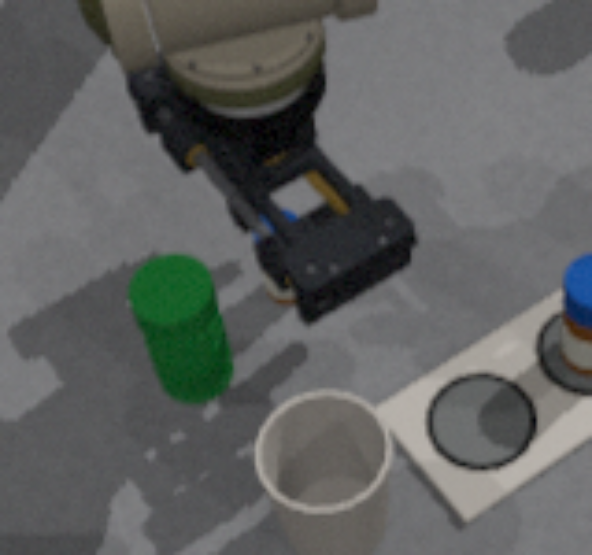

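Jar q is between the fingers with its base visible at (285,290). Green is clear. Closing.

Call:
{"fn": "apply_moves", "kwargs": {"delta_pos": [[0,0,0],[0,0,0],[0,0,0],[0,0,0],[0,0,0]], "twist": [[0,0,0],[0,0,0],[0,0,0],[0,0,0],[0,0,0]], "gripper": [0.5,0.6,0.7,0.8,0.8], "force": 15}}

```text
time_s: 18.0
position: [0.4635, -0.098, 0.0938]
eef_rot: [[0.129, 0.992, 0.0], [0.992, -0.129, -0.0], [-0.0, 0.001, -1.0]]
ft_force: [0.0, 0.9, 3.5]
gripper_width: 0.33
```

Call:
{"fn": "apply_moves", "kwargs": {"delta_pos": [[0,0,0],[0,0,0],[0,0,0.2],[0,0,0.8],[0,0,1]], "twist": [[0,0,0],[0,0,0],[0,0,0],[0,0,0],[0,0,0]], "gripper": [0.8,0.8,0.8,0.8,0.8]}}

```text
time_s: 18.62
position: [0.4631, -0.0978, 0.1539]
eef_rot: [[0.129, 0.992, -0.002], [0.992, -0.129, 0.001], [0.001, -0.002, -1.0]]
ft_force: [0.0, 0.4, -0.8]
gripper_width: 0.332
```

Call:
{"fn": "apply_moves", "kwargs": {"delta_pos": [[0.8,0.085,0.2],[0.85,0.085,0],[0.85,0.085,0],[0.85,0.085,0],[0.85,0.085,0]], "twist": [[0,0,0],[0,0,0],[0,0,0],[0,0,0],[0,0,0]], "gripper": [0.8,0.8,0.8,0.8,0.8]}}

```text
time_s: 19.25
position: [0.5901, -0.0849, 0.1595]
eef_rot: [[0.129, 0.992, -0.001], [0.992, -0.129, 0.0], [0.0, -0.001, -1.0]]
ft_force: [-0.7, -0.1, -0.6]
gripper_width: 0.333
```

Call:
{"fn": "apply_moves", "kwargs": {"delta_pos": [[0.8,0.085,0],[0,0,-0.4],[0,0,-0.7],[0,0,-0.6],[0,0,0]], "twist": [[0,0,0],[0,0,0],[0,0,0],[0,0,0],[0,0,0]], "gripper": [0.8,0.8,0.8,0.8,0.8]}}

```text
time_s: 19.88
position: [0.6119, -0.0825, 0.1068]
eef_rot: [[0.13, 0.992, -0.004], [0.992, -0.13, 0.001], [0.001, -0.004, -1.0]]
ft_force: [0.3, -0.7, -0.6]
gripper_width: 0.333
```

Run:
```python
from h import *
s=sensors.get_state(); print(s['position'],s['ft_force'])
n="scene"
im=optics.snapshot(n); c=im[140:290,250:410]; cv2.imwrite("pics/scene9.png",cv2.resize(c[:,:,::-1],None,fx=3.7,fy=3.7))
```

```text
[ 0.6118783  -0.0824664   0.10678257] [ 0.26851039 -0.65230274 -0.5559677 ]
```

View pics/scene9.png

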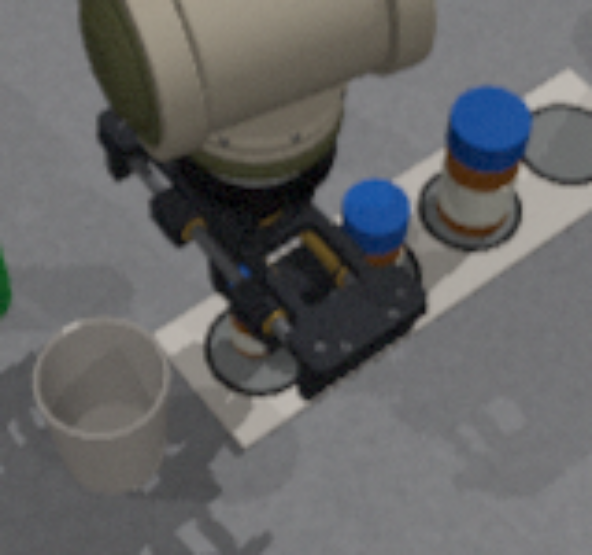

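Call:
{"fn": "apply_moves", "kwargs": {"delta_pos": [[0.02,0,-0.1],[0,0,-0.06],[0,0,-0.04],[0,0,-0.02],[0,0,0]], "twist": [[0,0,0],[0,0,0],[0,0,0],[0,0,0],[0,0,0]], "gripper": [0.8,0.8,0.8,0.8,0.8]}}

```text
time_s: 20.55
position: [0.614, -0.0826, 0.1019]
eef_rot: [[0.129, 0.992, -0.0], [0.992, -0.129, -0.0], [-0.0, -0.0, -1.0]]
ft_force: [-0.5, -0.4, -1.1]
gripper_width: 0.332
```

Call:
{"fn": "apply_moves", "kwargs": {"delta_pos": [[-0.02,0,-0.03],[0,0,-0.03],[0,0,-0.01],[0,0,0]], "twist": [[0,0,0],[0,0,0],[0,0,0],[0,0,0]], "gripper": [0.8,0.8,0.8,0.8]}}

```text
time_s: 21.05
position: [0.6134, -0.0826, 0.0999]
eef_rot: [[0.129, 0.992, -0.0], [0.992, -0.129, 0.0], [-0.0, -0.0, -1.0]]
ft_force: [-0.9, -0.0, 0.6]
gripper_width: 0.333
```

Call:
{"fn": "apply_moves", "kwargs": {"delta_pos": [[0,0,-0.012],[0,0,0]], "twist": [[0,0,0],[0,0,0]], "gripper": [0.8,0.8]}}

```text
time_s: 21.3
position: [0.6134, -0.0826, 0.0998]
eef_rot: [[0.129, 0.992, 0.0], [0.992, -0.129, -0.0], [-0.0, 0.0, -1.0]]
ft_force: [-2.7, 0.2, 5.1]
gripper_width: 0.329
```

Call:
{"fn": "apply_moves", "kwargs": {"delta_pos": [[0,0,0],[0,0,0],[0,0,0.3],[0,0,1],[0,0,1]], "twist": [[0,0,0],[0,0,0],[0,0,0],[0,0,0],[0,0,0]], "gripper": [0.6,0.5,0.4,0.4,0.4]}}

```text
time_s: 21.92
position: [0.6134, -0.0826, 0.1697]
eef_rot: [[0.129, 0.992, 0.0], [0.992, -0.129, 0.0], [0.0, 0.0, -1.0]]
ft_force: [0.4, -0.6, -0.2]
gripper_width: 0.598
```

Call:
{"fn": "apply_moves", "kwargs": {"delta_pos": [[0,0,1],[0,0,1],[-0.5,0.94,0.7],[-0.5,0.94,0],[-0.5,0.94,0]], "twist": [[0,0,0],[0,0,0],[0,0,0],[0,0,0],[0,0,0]], "gripper": [0.4,0.4,0.2,0,0]}}

```text
time_s: 22.55
position: [0.5679, 0.0028, 0.2503]
eef_rot: [[0.129, 0.992, 0.001], [0.992, -0.129, -0.0], [-0.0, 0.001, -1.0]]
ft_force: [1.1, -0.4, -1.4]
gripper_width: 0.915
```

Call:
{"fn": "apply_moves", "kwargs": {"delta_pos": [[-0.5,0.94,0],[-0.5,0.94,0],[-0.5,0.94,0],[-0.5,0.94,0],[-0.5,0.94,0]], "twist": [[0,0,0],[0,0,0],[0,0,0],[0,0,0],[0,0,0]], "gripper": [0,0,0,0,0]}}

```text
time_s: 23.18
position: [0.4928, 0.1439, 0.25]
eef_rot: [[0.129, 0.992, 0.001], [0.992, -0.129, 0.0], [0.0, 0.001, -1.0]]
ft_force: [0.3, -0.0, 0.2]
gripper_width: 1.001
```

Call:
{"fn": "apply_moves", "kwargs": {"delta_pos": [[-0.5,0.94,0],[-0.5,0.94,0],[-0.5,0.94,0],[-0.5,0.9,0],[0,0,0]], "twist": [[0,0,0],[0,0,0],[0,0,0],[0,0,0],[0,0,0]], "gripper": [0,0,0,0,0]}}

```text
time_s: 23.8
position: [0.4326, 0.2557, 0.25]
eef_rot: [[0.127, 0.992, 0.001], [0.992, -0.127, 0.0], [0.0, 0.001, -1.0]]
ft_force: [0.2, -0.0, 0.0]
gripper_width: 1.003
```

```bash
python3 m.py 0.006 | grep -E "scene|top|\*|blue|ell.*0\.6"
python3 - <<'E'
from h import *
print(sensors.get_state()['position'])
for n in("scene","top"):
    im=optics.snapshot(n); c=im[60:280,180:480]; cv2.imwrite(f"pics/{n}10.png",cv2.resize(c[:,:,::-1],None,fx=2.6,fy=2.6))
E
```

```text
top 23.85
blue [ 39.2 143.5] [ 29 134  20  19 247]
    q [0.6705 0.6654] area 202 *
    s [0.6674 0.6543] area 306 *
blue [278.6 158.3] [270 150  18  18 259]
    s [0.6381 0.0802] area 225 *
    p [0.6354 0.0783] area 333 *
blue [313.1 163.9] [306 157  15  15 178]
    s [ 0.6255 -0.0026] area 219 *
blue [345.9 170.5] [340 165  12  12 108]
    q [ 0.6126 -0.0819] area 135 *
blue [197.8 245.1] [186 234  24  23 462]
    p [0.4305 0.2611] area 374 *
    r [0.4314 0.2552] area 559 *
ell [344.6 172.8] [22.7 24.4] [ 0.6138 -0.0814  0.006 ] 432
ell [313.7 168.4] [22.9 24.4] [ 0.6244 -0.002   0.006 ] 436
ell [282.  162.7] [23.1 28. ] [0.6382 0.0792 0.006 ] 497
ell [251.9 159.8] [22.5 23.1] [0.6447 0.1566 0.006 ] 406
ell [251.8 159.8] [20.8 21.1] [0.6447 0.1569 0.006 ] 343
ell [ 39.6 149.5] [26.8 35.9] [0.665  0.6999 0.006 ] 432
scene 23.9
blue [528.5  45.1] [519  36  21  19 292]
    p [0.6303 0.6809] area 292 *
blue [366.   82.8] [355  72  23  22 407]
    p [0.4252 0.2639] area 318 *
    r [0.4382 0.2468] area 460 *
blue [381.8 174.4] [371 163  23  23 407]
    s [0.6315 0.0855] area 315 *
    p [0.6375 0.0755] area 452 *
blue [351.  198.1] [343 189  18  20 293]
    s [ 0.627  -0.0054] area 337 *
blue [319.  221.1] [312 213  15  17 198]
    q [ 0.6135 -0.0843] area 232 *
ell [319.5 231.3] [27.8 32.5] [ 0.6112 -0.0807  0.006 ] 670
ell [349.6 209.3] [26.8 38.7] [0.6184 0.005  0.006 ] 757
ell [376.6 195.8] [22.5 25.8] [0.6365 0.0744 0.006 ] 206
ell [390. 178.] [26.1 49.9] [0.6254 0.1341 0.006 ] 908
ell [403.1 178.6] [19.2 23.7] [0.6479 0.1541 0.006 ] 354
ell [482.2 100.2] [43.4 67.7] [0.6314 0.5064 0.006 ] 1160
[0.43362975 0.25435024 0.24981017]
```

View pics/scene10.png

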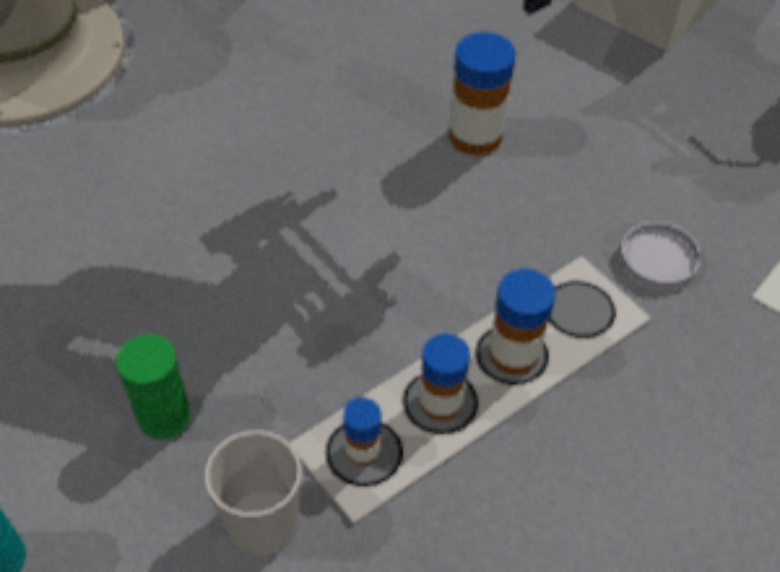

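View pics/top10.png

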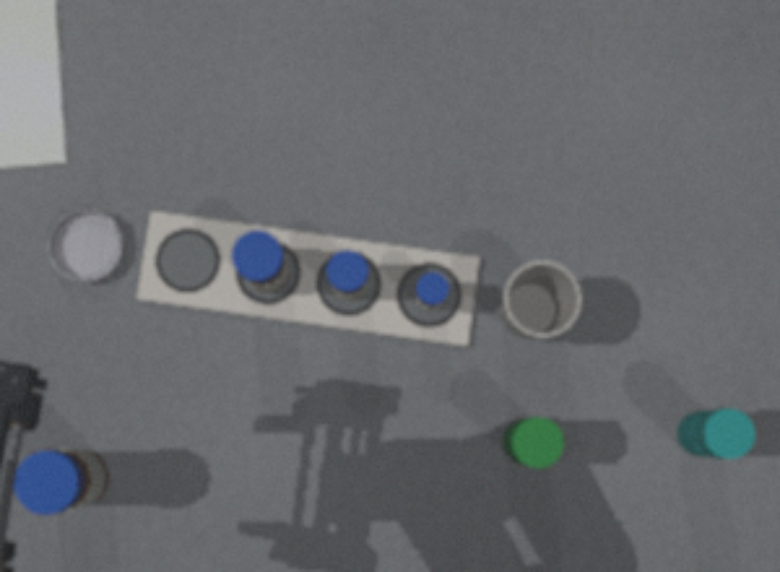

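Jar q is within ~1.5 mm of mark 1 in both views. The gripper isn't in the crop, so I'm checking the full picture before descending on r.

Run:
```python
from h import *
for n in("scene","top"):
    im=optics.snapshot(n).copy(); ci=optics.camera_info(n)
    p=sensors.get_state()['position']
    for dz,col in((0,(255,0,0)),(-.064,(255,255,0))):
        u=proj(ci,[p+[0,0,dz]])[0]; print(n,u); cv2.circle(im,tuple(int(v) for v in u),3,col,-1)
    cv2.imwrite(f"pics/{n}11.png",im[:,:,::-1])
```

```text
scene [373.15397655  24.5054418 ]
scene [370.0685221   50.82953589]
top [173.64779765 247.39497951]
top [185.64060093 245.72509107]
```

View pics/scene11.png

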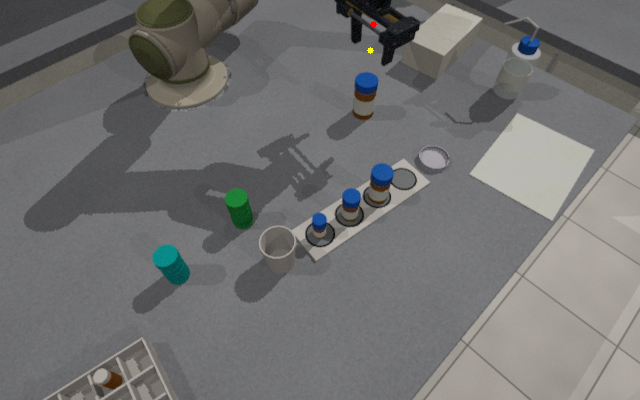

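The gripper really is above r: the tip midpoint projects to (370,51), between the fingertips, and perspective explains the offset. Descending.

Call:
{"fn": "apply_moves", "kwargs": {"delta_pos": [[0,0,-0.9],[0,0,-0.9],[0,0,-0.9],[0,0,-0.6],[0,0,-0.3]], "twist": [[0,0,0],[0,0,0],[0,0,0],[0,0,0],[0,0,0]], "gripper": [0,0,0,0,0]}}

```text
time_s: 24.72
position: [0.4336, 0.2541, 0.1406]
eef_rot: [[0.13, 0.992, -0.001], [0.992, -0.13, -0.0], [-0.001, -0.001, -1.0]]
ft_force: [-0.2, -0.0, -0.2]
gripper_width: 1.001
```

Run:
```python
from h import *
s=sensors.get_state(); print(s['position'],s['ft_force'])
n="scene"
im=optics.snapshot(n); c=im[0:150,290:450]; cv2.imwrite("pics/scene12.png",cv2.resize(c[:,:,::-1],None,fx=3.7,fy=3.7))
```

```text
[0.4335937  0.25409869 0.14064916] [-0.19485624 -0.0363176  -0.20307716]
```

View pics/scene12.png

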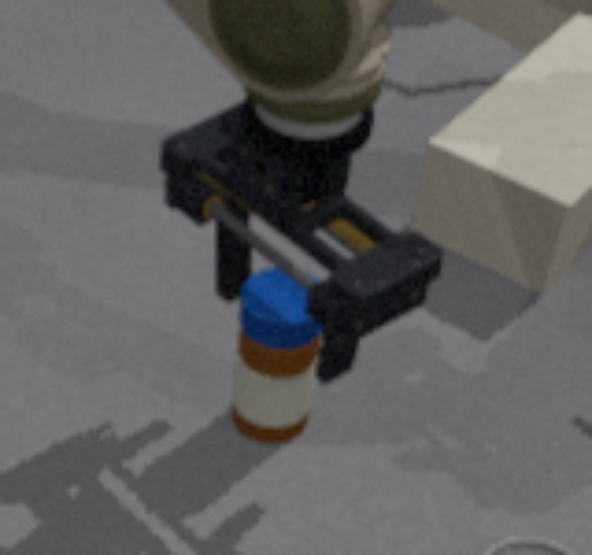

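Both fingers straddle the cap of r, at (283,305) in the crop. Closing.

Call:
{"fn": "apply_moves", "kwargs": {"delta_pos": [[0,0,0],[0,0,0],[0,0,0],[0,0,0],[0,0,0]], "twist": [[0,0,0],[0,0,0],[0,0,0],[0,0,0],[0,0,0]], "gripper": [0.2,0.3,0.4,0.5,0.6], "force": 25}}

```text
time_s: 25.4
position: [0.4333, 0.2547, 0.1418]
eef_rot: [[0.129, 0.992, 0.0], [0.992, -0.129, 0.0], [0.0, 0.0, -1.0]]
ft_force: [-2.5, 1.0, 4.7]
gripper_width: 0.624
```

Call:
{"fn": "apply_moves", "kwargs": {"delta_pos": [[0,0,0],[0,0,0],[0,0,0.2],[0,0,0.8],[0,0,1]], "twist": [[0,0,0],[0,0,0],[0,0,0],[0,0,0],[0,0,0]], "gripper": [0.6,0.6,0.6,0.6,0.6]}}

```text
time_s: 26.02
position: [0.4331, 0.2544, 0.2015]
eef_rot: [[0.129, 0.992, -0.002], [0.992, -0.129, -0.001], [-0.001, -0.002, -1.0]]
ft_force: [0.4, 0.1, -4.5]
gripper_width: 0.622
```

Call:
{"fn": "apply_moves", "kwargs": {"delta_pos": [[0.88,-0.41,0.3],[0.89,-0.415,0],[0.89,-0.415,0],[0.89,-0.415,0],[0.89,-0.415,0]], "twist": [[0,0,0],[0,0,0],[0,0,0],[0,0,0],[0,0,0]], "gripper": [0.6,0.6,0.6,0.6,0.6]}}

```text
time_s: 26.65
position: [0.5672, 0.1919, 0.21]
eef_rot: [[0.129, 0.992, -0.001], [0.992, -0.129, -0.0], [-0.0, -0.001, -1.0]]
ft_force: [0.8, -0.6, -4.4]
gripper_width: 0.623
```

Call:
{"fn": "apply_moves", "kwargs": {"delta_pos": [[0.89,-0.415,0],[0.89,-0.415,0],[0.87,-0.41,0],[0,0,-0.5],[0,0,-0.7]], "twist": [[0,0,0],[0,0,0],[0,0,0],[0,0,0],[0,0,0]], "gripper": [0.6,0.6,0.6,0.6,0.6]}}

```text
time_s: 27.28
position: [0.6455, 0.1554, 0.1731]
eef_rot: [[0.129, 0.992, -0.001], [0.992, -0.129, 0.0], [-0.0, -0.001, -1.0]]
ft_force: [0.3, -0.3, -3.6]
gripper_width: 0.624
```

Call:
{"fn": "apply_moves", "kwargs": {"delta_pos": [[0,0,-0.5],[0,0,0],[0,0,0]], "twist": [[0,0,0],[0,0,0],[0,0,0]], "gripper": [0.6,0.6,0.6]}}

```text
time_s: 27.65
position: [0.6462, 0.1555, 0.1601]
eef_rot: [[0.129, 0.992, 0.001], [0.992, -0.129, 0.0], [0.0, 0.001, -1.0]]
ft_force: [0.3, 0.2, -3.5]
gripper_width: 0.627
```

Run:
```python
from h import *
s=sensors.get_state(); print(s['position'],s['ft_force'])
n="scene"
im=optics.snapshot(n); c=im[80:230,320:480]; cv2.imwrite("pics/scene13.png",cv2.resize(c[:,:,::-1],None,fx=3.7,fy=3.7))
```

```text
[0.64622166 0.15545914 0.16011396] [ 0.26259436  0.22272381 -3.45195911]
```

View pics/scene13.png

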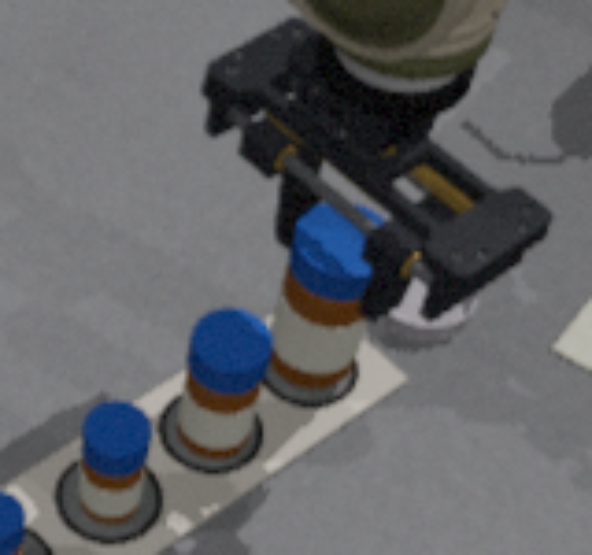

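Jar r is over mark 4, 12 mm up; lowering.

Call:
{"fn": "apply_moves", "kwargs": {"delta_pos": [[-0.01,0,-0.15],[0,0,-0.12],[0,0,-0.06],[0,0,-0.03],[0,0,0]], "twist": [[0,0,0],[0,0,0],[0,0,0],[0,0,0],[0,0,0]], "gripper": [0.6,0.6,0.6,0.6,0.6]}}

```text
time_s: 28.32
position: [0.6458, 0.1553, 0.1486]
eef_rot: [[0.129, 0.992, -0.0], [0.992, -0.129, -0.0], [-0.0, -0.0, -1.0]]
ft_force: [-0.7, 0.2, -4.9]
gripper_width: 0.626
```

Call:
{"fn": "apply_moves", "kwargs": {"delta_pos": [[0,0,-0.02],[0,0,0],[0,0,0]], "twist": [[0,0,0],[0,0,0],[0,0,0]], "gripper": [0.6,0.6,0.6]}}

```text
time_s: 28.7
position: [0.6458, 0.1553, 0.1481]
eef_rot: [[0.129, 0.992, 0.0], [0.992, -0.129, 0.0], [0.0, 0.0, -1.0]]
ft_force: [-0.1, -1.0, -4.0]
gripper_width: 0.621
```

Call:
{"fn": "apply_moves", "kwargs": {"delta_pos": [[0,0,-0.02],[0,0,0]], "twist": [[0,0,0],[0,0,0]], "gripper": [0.6,0.6]}}

```text
time_s: 28.95
position: [0.6459, 0.1553, 0.1479]
eef_rot: [[0.129, 0.992, 0.001], [0.992, -0.129, 0.0], [0.0, 0.001, -1.0]]
ft_force: [-0.9, -0.2, -0.1]
gripper_width: 0.62
```

Call:
{"fn": "apply_moves", "kwargs": {"delta_pos": [[0,0,-0.01],[0,0,0]], "twist": [[0,0,0],[0,0,0]], "gripper": [0.6,0.6]}}

```text
time_s: 29.2
position: [0.6459, 0.1554, 0.1478]
eef_rot: [[0.129, 0.992, 0.001], [0.992, -0.129, 0.0], [0.0, 0.001, -1.0]]
ft_force: [-2.9, -0.1, 5.3]
gripper_width: 0.625
```

Call:
{"fn": "apply_moves", "kwargs": {"delta_pos": [[0,0,0],[0,0,0],[0,0,0],[0,0,0.3],[0,0,1]], "twist": [[0,0,0],[0,0,0],[0,0,0],[0,0,0],[0,0,0]], "gripper": [0.25,0.15,0.1,0.1,0.1]}}

```text
time_s: 29.82
position: [0.6454, 0.1552, 0.1856]
eef_rot: [[0.129, 0.992, -0.003], [0.992, -0.129, -0.0], [-0.001, -0.003, -1.0]]
ft_force: [0.8, 0.3, -0.2]
gripper_width: 0.9
```

Call:
{"fn": "apply_moves", "kwargs": {"delta_pos": [[0,0,1],[0,0,1],[-0.5,0,0.5],[-1,0,0],[-1,0.3,0]], "twist": [[0,0,0],[0,0,0],[0,0,0],[0,0,0],[0,0,0]], "gripper": [0.1,0.1,0.1,0.1,0.1]}}

```text
time_s: 30.45
position: [0.569, 0.164, 0.261]
eef_rot: [[0.13, 0.992, -0.001], [0.992, -0.13, -0.0], [-0.0, -0.001, -1.0]]
ft_force: [1.1, 1.1, 0.3]
gripper_width: 0.898
```

Call:
{"fn": "apply_moves", "kwargs": {"delta_pos": [[-1,0.5,0],[-1,0.5,0],[-1,0.5,0],[-1,0.5,0],[0,0,0]], "twist": [[0,0,0],[0,0,0],[0,0,0],[0,0,0],[0,0,0]], "gripper": [0.1,0.1,0.1,0.1,0.1]}}

```text
time_s: 31.08
position: [0.4484, 0.2249, 0.2613]
eef_rot: [[0.127, 0.992, -0.001], [0.992, -0.127, -0.0], [-0.0, -0.001, -1.0]]
ft_force: [-0.2, -0.4, 0.5]
gripper_width: 0.9
```

```bash
python3 m.py 0.006 | grep -E "scene|top|\*|blue|ell.*0\.6"
python3 - <<'E'
from h import *
print(sensors.get_state()['position'])
for n in("scene","top"):
    im=optics.snapshot(n); c=im[60:280,180:480]; cv2.imwrite(f"pics/{n}14.png",cv2.resize(c[:,:,::-1],None,fx=2.6,fy=2.6))
E
```

```text
top 31.125
blue [ 39.2 143.5] [ 29 135  20  18 247]
    q [0.6704 0.6654] area 202 *
    s [0.6673 0.6542] area 306 *
blue [243.6 152.6] [232 141  24  24 429]
    p [0.6483 0.1611] area 345 *
    r [0.6449 0.1572] area 518 *
blue [278.6 158.3] [270 150  19  18 269]
    s [0.6381 0.0801] area 225 *
    p [0.6355 0.0782] area 333 *
blue [313.2 163.9] [306 157  15  15 178]
    s [ 0.6255 -0.0029] area 219 *
blue [346.  170.5] [341 165  11  12 106]
    q [ 0.6127 -0.0822] area 135 *
ell [344.7 172.8] [22.6 24.5] [ 0.6139 -0.0815  0.006 ] 432
ell [313.6 168.4] [22.9 24.5] [ 0.6245 -0.002   0.006 ] 437
ell [281.8 162.6] [23.5 28.2] [0.6384 0.0798 0.006 ] 514
ell [240.2 156.7] [31.4 49.4] [0.6523 0.1866 0.006 ] 820
ell [ 39.6 149.6] [26.9 36.4] [0.6647 0.6998 0.006 ] 446
scene 31.175
blue [528.4  45.1] [518  36  22  19 289]
    p [0.6304 0.6806] area 292 *
blue [410.  150.9] [397 138  28  26 568]
    r [0.6461 0.153 ] area 617 *
blue [381.8 174.4] [371 163  23  23 408]
    s [0.6315 0.0854] area 315 *
    p [0.6375 0.0754] area 452 *
blue [351.  198.1] [343 189  18  20 294]
    s [ 0.6269 -0.0056] area 337 *
blue [318.9 221.1] [312 213  15  17 198]
    q [ 0.6134 -0.0842] area 232 *
ell [319.5 231.3] [27.9 32.5] [ 0.6111 -0.0807  0.006 ] 670
ell [349.6 209.3] [26.8 38.8] [0.6184 0.0051 0.006 ] 758
ell [376.6 196.2] [22.4 25.9] [0.6371 0.0736 0.006 ] 226
ell [389.5 178. ] [26.6 48.4] [0.6246 0.1331 0.006 ] 660
ell [415.9 157.4] [31.2 52.5] [0.6295 0.2254 0.006 ] 876
ell [482.8 106.6] [29.1 65. ] [0.6462 0.4867 0.006 ] 1049
[0.45058366 0.22414481 0.26125702]
```

View pics/scene14.png

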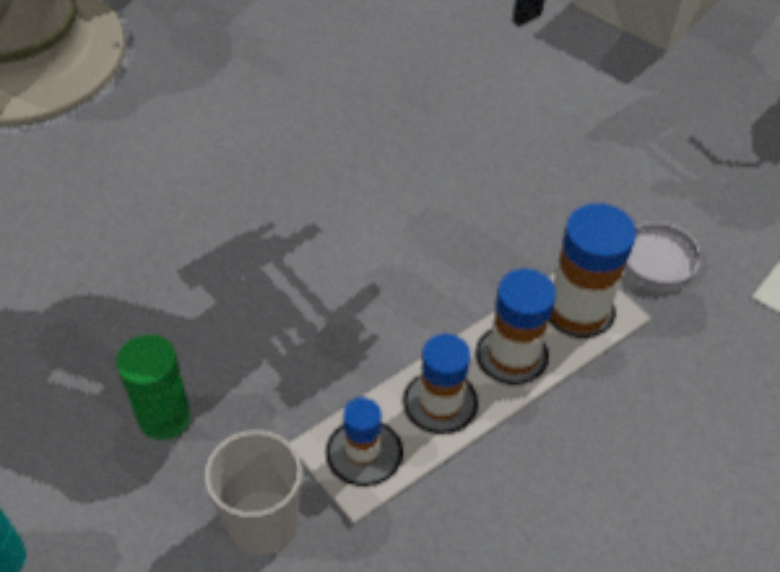

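View pics/top14.png

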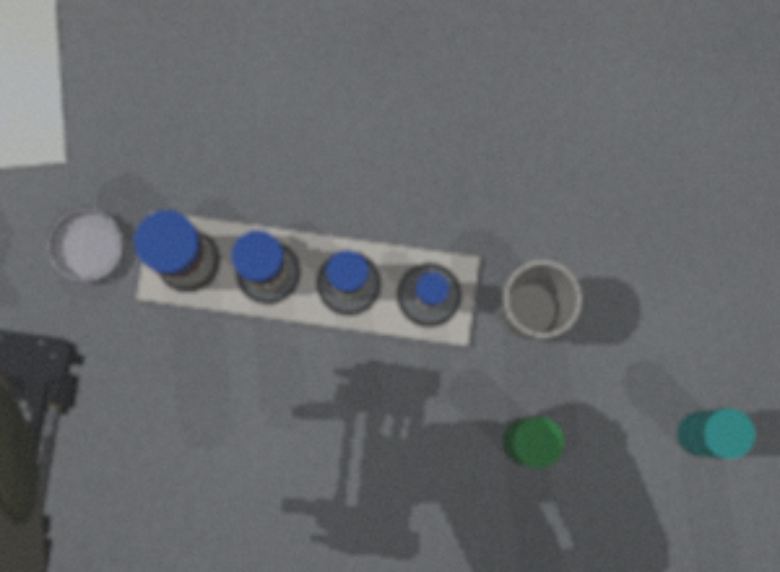

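All four jars stand upright on their marks in size order from the beaker: q (362,450), s (441,400), p (513,352) and r (583,312) in the scene crop. The beaker and both look-alikes are where they were, and the gripper is clear. Handing in.

```bash
python3 -c "
from rig import workorder
print(workorder.close_job())"
```

```text
the job is handed in; nothing more can be done
None
```

The four jars stand on the four marks in size order from the beaker: q, s, p, then r at the far end. I handed the job in at about 31 s of the 99 s allowed.

- **Placement:** in the last pictures from both cameras all four stand upright. Their measured offsets from the mark centres are about 2 mm or less. The largest is q, about 2 mm short in x in the scene view and about 1 mm in the top view.
- **Contact forces:** each set-down showed only a small contact force, about 5 N at most.
- **Surroundings:** by eye, the beaker and the green and turquoise look-alikes look unmoved. The gripper was clear of everything when I handed in.
- **Disagreement:** the two cameras differ by about 2–3 mm in absolute position, which fits the stated calibration error. I used their mean for grasping and compared each jar with its mark within the same camera. No check failed.

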